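Set out a rank of wooden organ pipes by height

ROBOT

A 7-joint arm with a two-finger parallel gripper is mounted at the origin on the work surface. World frame = base frame: x ahead of the robot, y to its left, z up, the work surface at z = 0. Lengths are in mm, angles in rad, forces in N, time in s.
With the tool pointing down it reaches from about 400 to 875 mm from the base axis. Payload 4.4 kg.
Tool frame: the origin (TCP) lies between the finger pads; the fingertips stand 22 mm ahead of it and the grasp point (between the pads) lies 3 mm ahead of it (r.nose_length is the distance from the TCP to the fingertips, in mm); z points along the fingers, x is the direction in which the jaws open and shut, and the axes are right-handed (so a half turn about z gives the same grasp; the last joint's range is limited). The gripper opens to 85 mm and grips with 20 to 120 N. Pads are 22 mm wide; open, the fingers measure 114 mm over their backs; the gripper's body (76 mm by 85 mm) begins 54 mm behind the grasp point. The pads swing forward as they close: fully open they stand 13 mm farther back than shut.
Start: joints at [1.078, 0.628, 0.038, 1.517, -0.027, 0.996, -0.02], TCP at [269.103, -591.694, 214.313] pointing down, gripper open.
Joint ranges: [-3.06, 3.06], [-0.37, 2.12], [-1.25, 1.32], [0.18, 2.47], [-1.1, 4.24], [0.23, 1.98], [-2.94, 2.94]. Speed limits (rad/s): [2.57, 2.57, 3.14, 3.14, 3.14, 3.14, 3.14].

INTERFACE

Orientations are given as a 3x3 rotation matrix whose columns are the frame's x, y, z axes.
In Python, from rig import r gives the robot as it stands.
- The arm moves only by the tool jog_arm, never from a script. Its argument "commands" is text: rows parted by semicolons, each of 6 numbers parted by spaces: the shift along the tool's x, y, z in m, then the turn, a rotation vector about the tool's x, y, z in degrees. A call has 1 to 5 rows; each row shifts and turns the commanded pose from where the row before left it, along the tool's axes as they then stand; what a row does not reach is not made up. A row lasts 1/8 s, in which the tool goes at most 62.5 mm and 10.7 degrees, less where a joint would pass 70% of its speed; a pose out of reach is approached as far as the arm can. A call with a gripper value outside its range is refused whole. "jaw" is the gripper's target within -1 to 1 (shut at 1, half-way at 0, fully open at -1), set as the call begins (left out, the last holds). The fingers move at their own pace and stop on an object; "squeeze" is the grip in N (left out, the last holds). Time passes only in rows, so rows that do not move let the fingers close. It gives the time, the measured TCP pose, the force and the opening at its end, in the units of the state.
- r.sense(): the state, without advancing time (a new reading comes with each control period).
- r.get_image(name): name is "scene" or "top" or "wrist"; returns a dict with "image" (420x560x3 uint8, red, green, blue), "intrinsics" (3x3 intrinsics, pixels), "k1" (the pictures are not rectified: a ray, as slopes to the right and down, at radius r is drawn at 1 + k1 r^2 times it, then the intrinsics apply), "position" and "attitude" of the camera in the world. Camera axes: x right, y down, z forward; pixel columns grow to the right and rows downward; lengths in mm; the calibration is good to about 2 mm. A picture is of the moment at which its call begins. There is no depth.
- r.finish_job(): hands the job in, once; it reports no verdict.
Trained networks look in a picture, given as the dict that the camera call returned (one of the last four; its "shot" number tells which), for a name from the list of things; names that differ only in an ending like _2 or _b are one class to them, and where a whole thing is asked for, a point or a joint stands for the part that bears it (a point fixed in the world has none). Each returns a list of dicts, best first, with "confidence" (0 to 1); they miss things now and then, are a little off and sometimes report something else, mostly with a low value. They report only what shows in the picture. A call takes as long as a camera call.
- r.look_for(picture, query): "centre" ([row, column] in pixels, amid what is visible of it).
The state is a dict: "time_s": time; "joint_pos": joint angles; "joint_velocities": joint speeds; "joint_torque": joint torques, N m; "position": TCP position; "orientation": TCP orientation; "force": force on the tool from outside, world axes, zero at the start; "wrist_torque": the same for the moment, N m; "opening": opening from 0.0 (shut) to 1.0 (fully open).
Only numpy, scipy, OpenCV 4.12 (cv2) and the standard library are available. Lean on these libraries where they do the work, as an engineer would, in place of code of your own. Each camera call takes 0.05 s, during which the arm holds its last target. There are 200 camera calls.

TASK

Stand the four wooden organ pipes upright on the felt pads of the setting-out board, one to a pad, centred and square to the board, in order of height: the tallest on the pad next to the steel knob, stepping down to the shortest at the other end. Do not let any pipe topple over, and leave them all standing free and still.

Things in the scene. Friction and masses are not known exactly. Their poses are not given: they have to be found in the camera images.
- pipe_1: the shortest wooden organ pipe: an upright square-cornered hardwood body 80 mm tall, 36 mm along its x and 30 mm along its y, flat foot, loose, 50 to 310 g; on its top centre a round wooden stopper knob 13 mm across adds 12 mm. The dark mouth slot is low on its -x face. Origin: centre of its underside, z up. At the start it stands on the bench, mouth roughly towards the robot
- pipe_2: the second shortest wooden organ pipe: an upright square-cornered hardwood body 110 mm tall, 41 mm along its x and 34 mm along its y, flat foot, loose, 50 to 310 g; on its top centre a round wooden stopper knob 13 mm across adds 12 mm. The dark mouth slot is low on its -x face. Origin: centre of its underside, z up. At the start it stands on the bench, mouth roughly towards the robot
- pipe_3: the second tallest wooden organ pipe: an upright square-cornered hardwood body 140 mm tall, 46 mm along its x and 38 mm along its y, flat foot, loose, 50 to 310 g; on its top centre a round wooden stopper knob 13 mm across adds 12 mm. The dark mouth slot is low on its -x face. Origin: centre of its underside, z up. At the start it stands on the bench, mouth roughly towards the robot
- pipe_4: the tallest wooden organ pipe: an upright square-cornered hardwood body 170 mm tall, 51 mm along its x and 42 mm along its y, flat foot, loose, 50 to 310 g; on its top centre a round wooden stopper knob 13 mm across adds 12 mm. The dark mouth slot is low on its -x face. Origin: centre of its underside, z up. At the start it stands on the bench, mouth roughly towards the robot
- pad_a: grey felt pad first along the board counted from the board's left (+y) end: 76 mm along its x, 66 mm along its y, 4 mm thick. Origin: centre of its top face, 22 mm above the bench. Its x points across the board away from the robot, its y along the board. Pads are 90 mm apart; fixed
- pad_b: grey felt pad second along the board counted from the board's left (+y) end: 76 mm along its x, 66 mm along its y, 4 mm thick. Origin: centre of its top face, 22 mm above the bench. Its x points across the board away from the robot, its y along the board. Pads are 90 mm apart; fixed
- pad_c: grey felt pad third along the board counted from the board's left (+y) end: 76 mm along its x, 66 mm along its y, 4 mm thick. Origin: centre of its top face, 22 mm above the bench. Its x points across the board away from the robot, its y along the board. Pads are 90 mm apart; fixed
- pad_d: grey felt pad fourth along the board counted from the board's left (+y) end: 76 mm along its x, 66 mm along its y, 4 mm thick. Origin: centre of its top face, 22 mm above the bench. Its x points across the board away from the robot, its y along the board. Pads are 90 mm apart; fixed
- bass_knob: round turned steel knob, 40 mm across and 30 mm high, fixed on the board 65 mm beyond the centre of the last pad at one end (either the pad_a or the pad_d end): it marks the bass end, where the tallest pipe belongs. Origin: centre of its underside
- board: fixed plywood setting-out board 450 mm along its y, 110 mm along its x, 18 mm thick, lying on the bench beyond the pipes; carries the four pads in a row, the steel knob at one end and a low dark wood block (30 x 30 x 14 mm) at the other. Origin: centre of its underside. Small low loose oddments (up to 25 mm high) lie between the pipes on the bench

How it is judged (in metres and radians):
At the end, for the whole second after the job is handed in: Each pipe stands on its own pad, in falling order of height from the steel knob: centre within 12 mm of the pad's centre, foot within 5 mm of the pad's top, within 0.1 rad of upright and within 0.2 rad of square to the pad (any quarter turn); all released and at rest (((horizontal distance between bass_knob and pad_a below 0.1 m and horizontal distance between pipe_4 and pad_a below 0.012 m and z of pipe_4 in the frame of pad_a between -0.005 and 0.005 m and angle between each of pipe_4, pipe_3, pipe_2, pipe_1's own z axis and vertical below 0.1 rad and (angle between the x axis of pipe_4 and the x axis of pad_a, either way round below 0.2 rad or angle between the x axis of pipe_4 and the y axis of pad_a, either way round below 0.2 rad) and horizontal distance between pipe_3 and pad_b below 0.012 m and z of pipe_3 in the frame of pad_b between -0.005 and 0.005 m and (angle between the x axis of pipe_3 and the x axis of pad_b, either way round below 0.2 rad or angle between the x axis of pipe_3 and the y axis of pad_b, either way round below 0.2 rad) and horizontal distance between pipe_2 and pad_c below 0.012 m and z of pipe_2 in the frame of pad_c between -0.005 and 0.005 m and (angle between the x axis of pipe_2 and the x axis of pad_c, either way round below 0.2 rad or angle between the x axis of pipe_2 and the y axis of pad_c, either way round below 0.2 rad) and horizontal distance between pipe_1 and pad_d below 0.012 m and z of pipe_1 in the frame of pad_d between -0.005 and 0.005 m and (angle between the x axis of pipe_1 and the x axis of pad_d, either way round below 0.2 rad or angle between the x axis of pipe_1 and the y axis of pad_d, either way round below 0.2 rad)) or (horizontal distance between bass_knob and pad_d below 0.1 m and horizontal distance between pipe_1 and pad_a below 0.012 m and z of pipe_1 in the frame of pad_a between -0.005 and 0.005 m and angle between each of pipe_1, pipe_2, pipe_3, pipe_4's own z axis and vertical below 0.1 rad and (angle between the x axis of pipe_1 and the x axis of pad_a, either way round below 0.2 rad or angle between the x axis of pipe_1 and the y axis of pad_a, either way round below 0.2 rad) and horizontal distance between pipe_2 and pad_b below 0.012 m and z of pipe_2 in the frame of pad_b between -0.005 and 0.005 m and (angle between the x axis of pipe_2 and the x axis of pad_b, either way round below 0.2 rad or angle between the x axis of pipe_2 and the y axis of pad_b, either way round below 0.2 rad) and horizontal distance between pipe_3 and pad_c below 0.012 m and z of pipe_3 in the frame of pad_c between -0.005 and 0.005 m and (angle between the x axis of pipe_3 and the x axis of pad_c, either way round below 0.2 rad or angle between the x axis of pipe_3 and the y axis of pad_c, either way round below 0.2 rad) and horizontal distance between pipe_4 and pad_d below 0.012 m and z of pipe_4 in the frame of pad_d between -0.005 and 0.005 m and (angle between the x axis of pipe_4 and the x axis of pad_d, either way round below 0.2 rad or angle between the x axis of pipe_4 and the y axis of pad_d, either way round below 0.2 rad))) and linear speed of each of pipe_1, pipe_2, pipe_3, pipe_4 below 0.02 m/s and angular speed of each of pipe_1, pipe_2, pipe_3, pipe_4 below 0.2 rad/s); the robot touches nothing.
It fails at once if a pipe topples over (tilts more than 0.6 rad) (angle between any of pipe_1, pipe_2, pipe_3, pipe_4's own z axis and vertical above 0.6 rad).
It also fails if it takes over 112 s, if anything falls off the work surface, if the arm or the gripper's body presses on something with over 40 N, if the wrist force passes 120 N, or if a joint passes its speed limit or range.

## Working session

There is one attempt and no reset: what is moved stays moved. The work goes in short steps, Python scripts to look and compute and a tool call to move; the robot and the scene stay as the last step left them, time stands still between calls to the robot, and variables do not carry over. Pictures are saved under pics/ and viewed, about 12 in all and at most 16, crops included, and the job is handed in when it is done.

Besides the shell and the picture viewer there is one more tool, called after "Request:" as name(argument=value, ...) on one line, values as JSON. jog_arm: Moves the arm, as the interface text tells. Its arguments: {"type":"object","properties":{"commands":{"type":"string"},"jaw":{"type":"number"},"squeeze":{"type":"number"}},"required":["commands"]}

```bash
ls; mkdir -p pics
python3 - <<'E'
from rig import r
import cv2,numpy as np
np.set_printoptions(precision=4,suppress=True)
for n in("scene","top"):
    p=r.get_image(n); cv2.imwrite(f"pics/{n}0.png",p["image"][:,:,::-1])
    print(n,p["intrinsics"],p["k1"],p["position"],p["attitude"])
    for q in("pipe_1","pad_a","bass_knob","board"):
        print(q,[(np.round(d["centre"]).tolist(),round(d["confidence"],2)) for d in r.look_for(p,q)])
print(r.sense())
E
```

```text
pics
scene [[467.7022   0.     281.2092]
 [  0.     467.7022 205.6675]
 [  0.       0.       1.    ]] -0.15182305792299014 [998.1277 290.6474 727.8259] [[-0.5226  0.6936 -0.4958]
 [ 0.8525  0.4157 -0.317 ]
 [-0.0138 -0.5883 -0.8085]]
pipe_1 [([134.0, 270.0], 0.77), ([111.0, 197.0], 0.74), ([194.0, 429.0], 0.65), ([169.0, 330.0], 0.64)]
pad_a [([231.0, 260.0], 0.92), ([251.0, 310.0], 0.91), ([191.0, 178.0], 0.88), ([212.0, 220.0], 0.64)]
bass_knob [([259.0, 344.0], 0.67), ([112.0, 200.0], 0.44), ([230.0, 260.0], 0.29)]
board [([223.0, 245.0], 0.93)]
top [[455.8849   0.     284.6483]
 [  0.     455.8849 208.5417]
 [  0.       0.       1.    ]] 0.023965346914630044 [402.102   25.8293 979.0716] [[ 0.0274 -0.9843  0.1746]
 [-0.9996 -0.0282 -0.0024]
 [ 0.0073 -0.1744 -0.9846]]
pipe_1 [([252.0, 166.0], 0.79), ([258.0, 334.0], 0.67), ([250.0, 265.0], 0.6), ([264.0, 422.0], 0.59)]
pad_a [([181.0, 333.0], 0.98), ([183.0, 248.0], 0.93), ([179.0, 372.0], 0.82), ([184.0, 289.0], 0.59)]
bass_knob [([185.0, 220.0], 0.64)]
board [([188.0, 310.0], 0.69)]
{'time_s': 0.5, 'joint_pos': array([ 1.0782,  0.6284,  0.0385,  1.5174, -0.027 ,  0.9963, -0.02  ]), 'joint_velocities': array([-0.0003, -0.0024,  0.0002,  0.0004,  0.0012, -0.0006, -0.001 ]), 'joint_torque': array([ -0.0007, -56.2815,   1.2243, -19.3608,   0.0108,   0.0026,
         0.    ]), 'position': array([ 269.1026, -591.6831,  214.282 ]), 'orientation': array([[ 0.4139, -0.9103,  0.    ],
       [-0.9103, -0.4139,  0.    ],
       [-0.    , -0.    , -1.    ]]), 'force': array([ 0.9683,  0.2135, -0.9693]), 'wrist_torque': array([-0.0116,  0.0033,  0.0612]), 'opening': 1.0007730670268122}
```

View pics/top0.png

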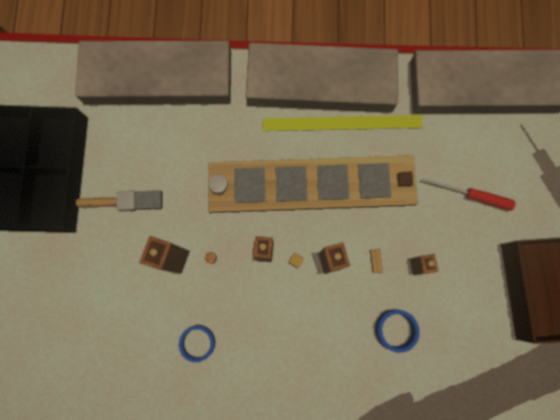

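View pics/scene0.png

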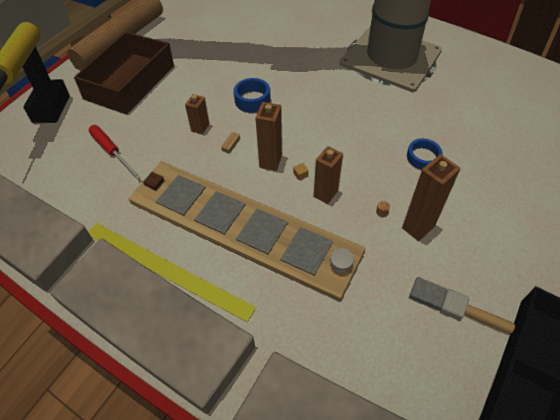

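The top view shows the steel knob at (185,219), at the +y (left) end. So pad_a takes the tallest pipe. From left to right the pipes are pipe_4, 2, 3 and 1, with stopper knobs near (252,153), (247,263), (257,337) and (264,431). Next I'll measure these from enlarged crops.

```bash
cat > h.py <<'E'
from rig import r
import cv2,numpy as np
np.set_printoptions(precision=2,suppress=True)
def shot(n):
    p=r.get_image(n); return p
def ray(p,row,col):
    K=np.array(p["intrinsics"]);d=np.array([p["k1"],0,0,0.])
    u=cv2.undistortPoints(np.array([[[col,row]]],float),K,d)[0,0]
    return np.array(p["attitude"])@np.array([u[0],u[1],1])
def at(p,row,col,z):
    v=ray(p,row,col);o=np.array(p["position"]);return (o+v*(z-o[2])/v[2])[:2]
def pix(p,X):
    K=np.array(p["intrinsics"]);A=np.array(p["attitude"])
    c=A.T@(np.array(X,float)-p["position"]);x=c[:2]/c[2];x=x*(1+p["k1"]*(x@x))
    return np.array([K[1,1]*x[1]+K[1,2],K[0,0]*x[0]+K[0,2]])
def pads(p):
    "grey felt rectangles on z=22"
    im=p["image"].astype(int);h=cv2.cvtColor(p["image"],cv2.COLOR_RGB2HSV)
    out=[]
    for d in r.look_for(p,"pad_a"):
        if d["confidence"]<.5: continue
        y,x=np.round(d["centre"]).astype(int)
        ref=np.median(im[y-4:y+5,x-4:x+5].reshape(-1,3),0)
        m=(np.abs(im-ref).max(2)<22).astype(np.uint8)
        m=cv2.morphologyEx(m,cv2.MORPH_OPEN,np.ones((3,3),np.uint8))
        n,l,s,c=cv2.connectedComponentsWithStats(m)
        k=l[y,x]
        if not k: continue
        ys,xs=np.nonzero(l==k)
        P=np.array([at(p,a,b,22) for a,b in zip(ys,xs)],np.float32)
        out.append((P.mean(0),cv2.minAreaRect(P)))
    return sorted(out,key=lambda o:-o[0][1])
E
python3 - <<'E'
from h import *
p=shot("top"); s=shot("scene")
for q in(p,s):
    for c,R in pads(q): print(c,np.array(R[0]),np.array(R[1]),R[2])
im=p["image"][:,:,::-1];T=[]
for (y,x) in((252,163),(248,263),(257,337),(264,428)):
    T.append(cv2.resize(im[y-30:y+30,x-35:x+35],None,fx=5,fy=5,interpolation=cv2.INTER_CUBIC))
cv2.imwrite("pics/c.png",np.vstack([np.hstack(T[:2]),np.hstack(T[2:])]))
E
```

```text
[621.05 101.53] [621.22 101.69] [75.25 64.82] 2.01645827293396
[626.88  11.78] [627.11  11.65] [76.76 66.21] 4.00169038772583
[632.64 -77.95] [633.07 -77.89] [75.19 66.95] 1.6469457149505615
[ 638.68 -167.19] [ 638.84 -167.08] [76.44 67.46] 4.375323295593262
[623.78 102.24] [623.08 101.9 ] [76.05 67.07] 3.831761360168457
[629.64  12.17] [628.78  11.76] [75.61 66.23] 3.5986530780792236
[635.52 -77.52] [634.57 -77.84] [75.61 66.24] 3.970003128051758
```

View pics/c.png

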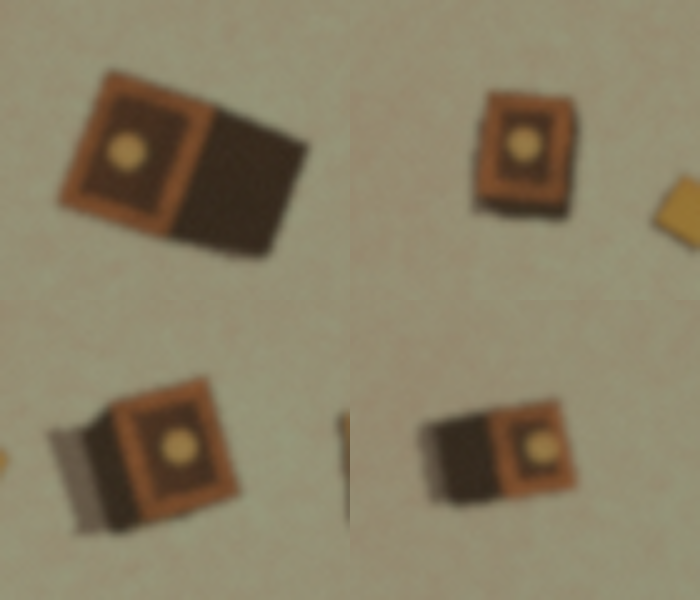

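The crops show the top rims and the stopper knobs clearly. pipe_4 and pipe_3 are turned by about 16°, and pipe_1 by about 10°. I'll back-project the rim corners.

Run:
```python
from h import *
p=shot("top")
D={4:((128,222),170,[(110,70),(217,106),(168,237),(58,205)],(127,152)),
2:((228,218),110,[(138,92),(226,97),(219,207),(128,200)],(174,145)),
3:((302,227),140,[(108,106),(207,77),(241,195),(142,225)],(179,147)),
1:((393,234),80,[(139,112),(208,100),(227,186),(150,197)],(193,148))}
for k,(o,h,C,n) in D.items():
    f=lambda c,z:at(p,o[1]+c[1]/5-.4,o[0]+c[0]/5-.4,z)
    P=np.array([f(c,h) for c in C]);R=cv2.minAreaRect(P.astype(np.float32))
    # order TL TR BR BL ; x axis (away) = from BL->TL & BR->TR
    v=(P[0]-P[3]+P[1]-P[2])/2; w=(P[0]-P[1]+P[3]-P[2])/2
    print(k,"rim",P.mean(0),"knob",f(n,h+12),"dims",np.hypot(*v),np.hypot(*w),"yaw",np.degrees(np.arctan2(v[1],v[0])),np.degrees(np.arctan2(-w[0],w[1])))
```

```text
4 rim [460.38 249.93] knob [460.15 250.59] dims 49.29122589674383 40.4981460344413 yaw -16.570592345784668 -15.68597895809645
2 rim [479.91  62.6 ] knob [480.21  63.56] dims 41.66134872722049 34.19850768889993 yaw -2.40896309207674 -2.2338125036687897
3 rim [463.89 -73.8 ] knob [464.3  -74.01] dims 44.852004115702435 38.13841740562671 yaw 16.556463879005214 18.06286342361758
1 rim [ 460.6  -261.84] knob [ 460.18 -262.65] dims 33.53765542560644 29.16163055156439 yaw 8.367414583271126 10.536954543377128
```

```bash
cat >> h.py <<'E'
def plan(*wps):
    """wps: (x,y,z,yaw_deg,max_mm_per_row); prints rows in tool axes from the sensed pose, 5 per call"""
    s=r.sense();O=np.array(s["orientation"]);P=np.array(s["position"]);th=np.degrees(np.arctan2(O[1,0],O[0,0]))
    print("now",s["time_s"],P,"yaw",th,"tilt",np.degrees(np.arccos(-O[2,2])),"F",np.array(s["force"]),"op",s["opening"])
    # remove residual tilt is not attempted
    for x,y,z,yaw,mx in wps:
        T=np.array([x,y,z],float);d=T-P;dy=(yaw-th+180)%360-180
        n=max(1,int(np.ceil(max(np.linalg.norm(d)/mx,abs(dy)/10-1e-9))))
        rows=[]
        for i in range(n):
            t=np.radians(th);c,sn=np.cos(t),np.sin(t);v=(T-P)/(n-i);a=np.round(dy/n,1)
            q=np.round(np.array([c*v[0]+sn*v[1],sn*v[0]-c*v[1],-v[2]])/1000,4)
            rows.append(f"{q[0]:g} {q[1]:g} {q[2]:g} 0 0 {-a:g}")
            P=P+1000*np.array([c*q[0]+sn*q[1],sn*q[0]-c*q[1],-q[2]]);th+=a
        print("->",(x,y,z,yaw))
        for i in range(0,n,5): print("   ","; ".join(rows[i:i+5]))
E
python3 -c "
from h import *
plan((460.5,-262.2,150,9.5,50),(460.5,-262.2,53,9.5,25))"
```

```text
now 0.75 [ 269.12 -591.69  214.31] yaw -65.54769082703717 tilt 0.004000213993111361 F [-0.1   0.36 -0.31] op 0.9989312548683161
-> (460.5, -262.2, 150, 9.5)
    -0.0276 -0.0388 0.008 0 0 -9.4; -0.0209 -0.0428 0.008 0 0 -9.4; -0.0136 -0.0457 0.0081 0 0 -9.4; -0.006 -0.0472 0.008 0 0 -9.4; 0.0018 -0.0476 0.0081 0 0 -9.4
    0.0096 -0.0467 0.008 0 0 -9.4; 0.0171 -0.0444 0.0081 0 0 -9.4; 0.0241 -0.0411 0.008 0 0 -9.4
-> (460.5, -262.2, 53, 9.5)
    0 0 0.0243 0 0 0; 0 0 0.0242 0 0 0; 0 0 0.0243 0 0 0; 0 0 0.0242 0 0 0
```

Request:
jog_arm(commands="-0.0276 -0.0388 0.008 0 0 -9.4; -0.0209 -0.0428 0.008 0 0 -9.4; -0.0136 -0.0457 0.0081 0 0 -9.4; -0.006 -0.0472 0.008 0 0 -9.4; 0.0018 -0.0476 0.0081 0 0 -9.4", jaw=-1, squeeze=50)

```text
time_s: 1.38
position: [389.4, -384.6, 174.2]
orientation: [[0.95, -0.313, 0.001], [-0.313, -0.95, -0.001], [0.001, 0.0, -1.0]]
force: [0.7, -0.8, 0.0]
opening: 1.0
```

Request:
jog_arm(commands="0.0096 -0.0467 0.008 0 0 -9.4; 0.0171 -0.0444 0.0081 0 0 -9.4; 0.0241 -0.0411 0.008 0 0 -9.4; 0 0 0 0 0 0; 0 0 0 0 0 0")

```text
time_s: 2.0
position: [460.2, -262.9, 150.1]
orientation: [[0.986, 0.166, -0.0], [0.166, -0.986, -0.001], [-0.0, 0.001, -1.0]]
force: [-1.3, -0.4, 0.5]
opening: 1.0
```

Run:
```python
from h import *
plan((460.5,-262.2,53,9.5,25))
w=shot("wrist");print(w["position"],w["attitude"]);im=w["image"][:,:,::-1].copy()
a=pix(w,(460.5,-262.2,92));print(a,r.look_for(w,"pipe_1"))
cv2.drawMarker(im,(int(a[1]),int(a[0])),(0,255,0));cv2.imwrite("pics/w1.png",im)
```

```text
now 2.0 [ 460.16 -262.91  150.07] yaw 9.581764445947357 tilt 0.04640464833059787 F [-1.29 -0.41  0.55] op 0.9995256238047477
-> (460.5, -262.2, 53, 9.5)
    0.0001 -0.0002 0.0243 0 0 0; 0.0001 -0.0001 0.0243 0 0 0; 0.0001 -0.0002 0.0242 0 0 0; 0.0002 -0.0001 0.0243 0 0 0
[ 447.38 -187.33  308.54] [[ 0.99  0.16  0.05]
 [ 0.17 -0.94 -0.3 ]
 [ 0.    0.3  -0.95]]
[218.81 279.79] [{'centre': [205.0, 279.6], 'confidence': 0.73}]
```

View pics/w1.png

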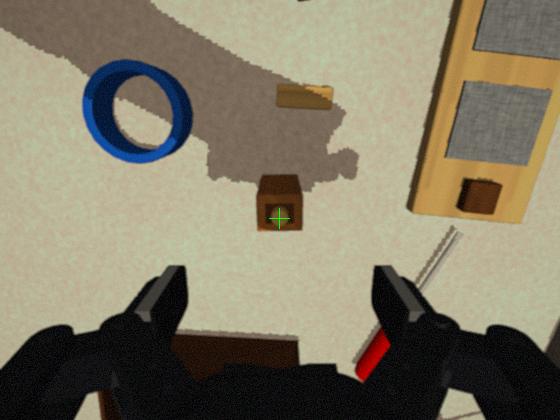

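The predicted knob position (219,280) lands on pipe_1's stopper knob, and the pipe is square to the jaws. I'll descend and grip.

Request:
jog_arm(commands="0 0 0.0243 0 0 0; 0 0 0.0243 0 0 0; 0 0 0.0243 0 0 0; 0 0 0.0242 0 0 0; 0 0 0 0 0 0")

```text
time_s: 2.72
position: [458.6, -263.0, 51.7]
orientation: [[0.986, 0.165, -0.003], [0.165, -0.986, 0.001], [-0.003, -0.001, -1.0]]
force: [0.2, -0.1, -0.1]
opening: 1.0
```

Request:
jog_arm(commands="0 0 0 0 0 0; 0 0 0 0 0 0; 0 0 0 0 0 0; 0 0 0 0 0 0; 0 0 0 0 0 0", jaw=1)

```text
time_s: 3.35
position: [461.0, -262.6, 54.1]
orientation: [[0.986, 0.168, 0.001], [0.168, -0.986, -0.001], [0.001, 0.001, -1.0]]
force: [0.0, -0.2, 4.5]
opening: 0.402
```

Request:
jog_arm(commands="0 0 -0.005 0 0 0; 0 0 -0.015 0 0 0; 0 0 -0.02 0 0 0; 0 0 -0.02 0 0 0; 0 0 0 0 0 0")

```text
time_s: 3.98
position: [461.7, -262.8, 114.9]
orientation: [[0.986, 0.167, 0.004], [0.167, -0.986, -0.002], [0.003, 0.002, -1.0]]
force: [-0.6, -0.1, -0.9]
opening: 0.403
```

Run:
```python
from h import *
plan((639.8,-167.2,114,3.8,30),(639.8,-167.2,82,3.8,10))
w=shot("wrist");im=w["image"][:,:,::-1].copy()
cv2.imwrite("pics/w2.png",im)
```

```text
now 3.975 [ 461.71 -262.81  114.87] yaw 9.64167299757129 tilt 0.23081600172795258 F [-0.6  -0.12 -0.87] op 0.40272980856405544
-> (639.8, -167.2, 114, 3.8)
    0.0274 -0.0092 0.0001 0 0 0.8; 0.0272 -0.0096 0.0001 0 0 0.8; 0.0271 -0.01 0.0001 0 0 0.8; 0.027 -0.0103 0.0001 0 0 0.8; 0.0268 -0.0107 0.0002 0 0 0.8
    0.0267 -0.0111 0.0001 0 0 0.8; 0.0264 -0.0115 0.0002 0 0 0.8
-> (639.8, -167.2, 82, 3.8)
    0 0 0.008 0 0 0.1; 0 0 0.008 0 0 0.1; 0 0 0.008 0 0 0.1; 0 0 0.008 0 0 0.1
```

View pics/w2.png

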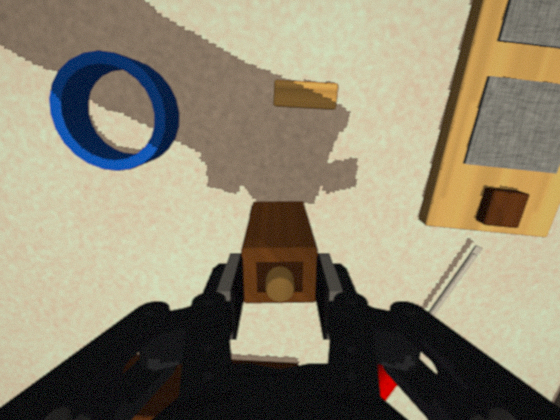

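Pipe_1 is held squarely between the pads. Now I'll carry it to pad_d.

Request:
jog_arm(commands="0.0274 -0.0092 0 0 0 0.8; 0.0272 -0.0096 0 0 0 0.8; 0.0271 -0.01 0 0 0 0.8; 0.027 -0.0103 0 0 0 0.8; 0.0268 -0.0107 0 0 0 0.8")

```text
time_s: 4.65
position: [587.7, -193.2, 111.8]
orientation: [[0.995, 0.098, -0.002], [0.098, -0.995, 0.0], [-0.002, -0.001, -1.0]]
force: [-0.0, 0.3, -0.2]
opening: 0.405
```

Request:
jog_arm(commands="0.0267 -0.0111 0 0 0 0.8; 0.0264 -0.0115 0 0 0 0.9; 0 0 0.015 0 0 0; 0 0 0.01 0 0 0; 0 0 0 0 0 0")

```text
time_s: 5.28
position: [636.1, -167.5, 86.1]
orientation: [[0.998, 0.068, -0.004], [0.068, -0.998, -0.0], [-0.004, -0.0, -1.0]]
force: [-1.0, 0.5, -1.1]
opening: 0.404
```

Run:
```python
from h import *
plan((639.8,-167.2,76.5,3.8,10))
print(pads(shot("top"))); print(pads(shot("scene")))
w=shot("wrist");im=w["image"][:,:,::-1].copy()
def mk(x,y,z,t,ax,ay):
    t=np.radians(t);c,s=np.cos(t),np.sin(t)
    q=np.array([pix(w,(x+c*a*ax-s*b*ay,y+s*a*ax+c*b*ay,z))[::-1] for a,b in((1,1),(1,-1),(-1,-1),(-1,1))])
    cv2.polylines(im,[np.round(q).astype(np.int32)],1,(0,255,0),1)
mk(639.8,-167.2,22,3.8,38,33);mk(634,-77.8,22,3.8,38,33)
cv2.imwrite("pics/w3.png",im)
```

```text
now 5.275 [ 636.05 -167.45   86.06] yaw 3.88799325212372 tilt 0.25040329106603126 F [-0.98  0.51 -1.08] op 0.4036628187957054
-> (639.8, -167.2, 76.5, 3.8)
    0.0019 0 0.0048 0 0 0; 0.0019 0 0.0048 0 0 0
[(array([621.07, 101.64], dtype=float32), ((621.232177734375, 101.69325256347656), (75.22157287597656, 64.81775665283203), 2.016991376876831)), (array([626.86,  11.41], dtype=float32), ((627.1847534179688, 11.260717391967773), (77.23658752441406, 64.7126693725586), 1.7568641901016235)), (array([ 631.32, -117.27], dtype=float32), ((634.4833374023438, -123.68668365478516), (88.4569320678711, 145.86944580078125), 1.6347986459732056)), (array([ 635.65, -149.4 ], dtype=float32), ((637.6890258789062, -155.43475341796875), (75.69752502441406, 43.21625900268555), 3.25946044921875))]
[(array([623.97, 102.11], dtype=float32), ((623.013671875, 101.64967346191406), (75.88066864013672, 66.59796142578125), 3.885953187942505)), (array([629.67,  12.15], dtype=float32), ((628.729248046875, 11.74843978881836), (75.58457946777344, 66.18280029296875), 3.4120075702667236)), (array([635.59, -93.88], dtype=float32), ((636.2240600585938, -92.88914489746094), (79.84463500976562, 38.84502029418945), 2.3815155029296875)), (array([ 643.53, -149.7 ], dtype=float32), ((640.5009765625, -155.91583251953125), (78.18643951416016, 48.379913330078125), 3.404006004333496))]
```

View pics/w3.png

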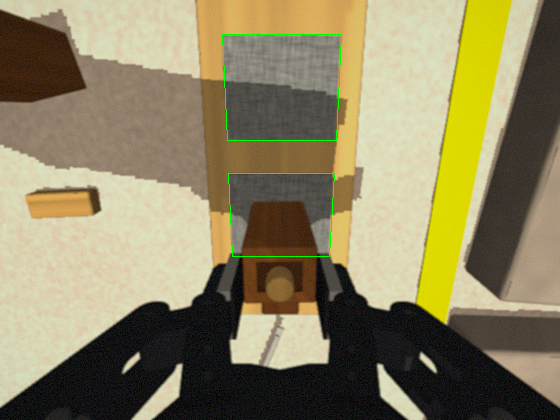

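The pad outlines agree with the wrist view, so the pipe is over pad_d. Lowering.

Request:
jog_arm(commands="0 0 0 0 0 0; 0.0005 0 0.003 0 0 0; 0.0005 0 0.002 0 0 0; 0 0 0 0 0 0")

```text
time_s: 6.02
position: [639.3, -166.4, 82.6]
orientation: [[0.998, 0.069, -0.0], [0.069, -0.998, 0.0], [-0.0, -0.0, -1.0]]
force: [0.3, -0.2, -0.2]
opening: 0.404
```

```bash
python3 -c "
from h import *
plan((639.8,-167.2,76.5,3.8,10))"
```

```text
now 6.025 [ 639.3  -166.38   82.58] yaw 3.956125001575044 tilt 0.029322706799068513 F [ 0.32 -0.21 -0.22] op 0.404099642202091
-> (639.8, -167.2, 76.5, 3.8)
    0.0004 0.0008 0.0061 0 0 0.2
```

Request:
jog_arm(commands="0.0005 0.0008 0.002 0 0 0; 0 0 0.002 0 0 0; 0 0 0.001 0 0 0; 0 0 0.001 0 0 0; 0 0 0 0 0 0")

```text
time_s: 6.65
position: [640.0, -167.2, 76.8]
orientation: [[0.998, 0.069, -0.0], [0.069, -0.998, 0.0], [-0.0, -0.0, -1.0]]
force: [0.3, 0.4, 0.2]
opening: 0.401
```

Request:
jog_arm(commands="0 0 0.0008 0 0 0; 0 0 0 0 0 0")

```text
time_s: 6.9
position: [640.1, -167.2, 76.2]
orientation: [[0.998, 0.069, 0.0], [0.069, -0.998, -0.0], [0.0, 0.0, -1.0]]
force: [-0.2, -0.2, -0.0]
opening: 0.398
```

Request:
jog_arm(commands="0 0 0.0007 0 0 0; 0 0 0 0 0 0")

```text
time_s: 7.15
position: [640.2, -167.2, 76.1]
orientation: [[0.998, 0.069, 0.0], [0.069, -0.998, -0.0], [0.0, 0.0, -1.0]]
force: [-1.5, -0.1, 4.7]
opening: 0.399
```

Request:
jog_arm(commands="0 0 0.0007 0 0 0; 0 0 0 0 0 0")

```text
time_s: 7.4
position: [640.2, -167.3, 76.2]
orientation: [[0.998, 0.069, 0.001], [0.069, -0.998, -0.0], [0.001, 0.001, -1.0]]
force: [-3.4, 0.0, 9.0]
opening: 0.405
```

Request:
jog_arm(commands="0 0 -0.001 0 0 0; 0 0 0 0 0 0")

```text
time_s: 7.65
position: [640.2, -167.3, 76.2]
orientation: [[0.998, 0.069, 0.0], [0.069, -0.998, -0.0], [0.0, 0.0, -1.0]]
force: [-1.9, -0.4, 5.6]
opening: 0.404
```

Request:
jog_arm(commands="0 0 0 0 0 0; 0 0 0 0 0 0; 0 0 0 0 0 0; 0 0 0 0 0 0", jaw=-1)

```text
time_s: 8.15
position: [640.0, -167.2, 75.5]
orientation: [[0.998, 0.069, -0.0], [0.069, -0.998, 0.0], [-0.0, -0.0, -1.0]]
force: [-0.9, -0.3, -0.6]
opening: 1.005
```

Request:
jog_arm(commands="0 0 -0.01 0 0 0; 0 0 -0.03 0 0 0; 0 0 -0.04 0 0 0; 0 0 -0.04 0 0 0; 0 0 0 0 0 0")

```text
time_s: 8.78
position: [642.8, -167.6, 200.5]
orientation: [[0.998, 0.069, 0.008], [0.069, -0.998, -0.002], [0.008, 0.002, -1.0]]
force: [0.3, -0.0, 0.0]
opening: 0.999
```

Run:
```python
from h import *
plan((480.1,63.1,196,-2.3,45),(480.1,63.1,83.5,-2.3,25))
w=shot("wrist");im=w["image"][:,:,::-1].copy()
def mk(x,y,z,t,ax,ay):
    t=np.radians(t);c,s=np.cos(t),np.sin(t)
    q=np.array([pix(w,(x+c*a*ax-s*b*ay,y+s*a*ax+c*b*ay,z))[::-1] for a,b in((1,1),(1,-1),(-1,-1),(-1,1))])
    cv2.polylines(im,[np.round(q).astype(np.int32)],1,(0,255,0),1)
mk(639.8,-167.2,22,3.8,38,33);mk(639.8,-167.2,102,3.8,18,15)
cv2.imwrite("pics/w4.png",im)
```

```text
now 8.775 [ 642.8  -167.55  200.49] yaw 3.942511760160588 tilt 0.48884748294147273 F [ 0.31 -0.03  0.01] op 0.999058672139284
-> (480.1, 63.1, 196, -2.3)
    -0.0209 -0.0345 0.0006 0 0 0.9; -0.0215 -0.0341 0.0006 0 0 0.9; -0.022 -0.0338 0.0007 0 0 0.9; -0.0225 -0.0334 0.0006 0 0 0.9; -0.023 -0.0331 0.0007 0 0 0.9
    -0.0236 -0.0327 0.0006 0 0 0.9; -0.0241 -0.0324 0.0007 0 0 0.9
-> (480.1, 63.1, 83.5, -2.3)
    0 -0 0.0225 0 0 -0; 0 -0 0.0225 0 0 -0; 0 -0 0.0225 0 0 -0; 0 -0 0.0225 0 0 -0; 0 -0 0.0225 0 0 -0
```

View pics/w4.png

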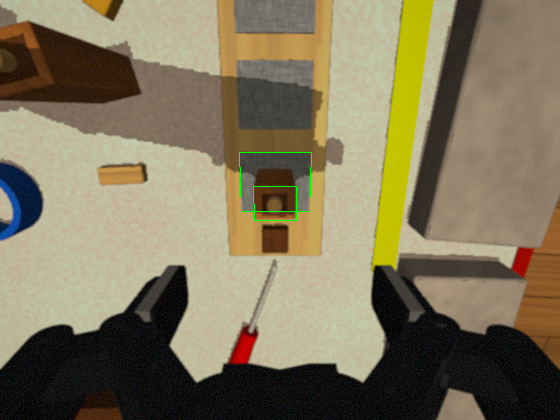

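Pipe_1 stands centred and square on pad_d at about (203,274). Next is pipe_2.

Request:
jog_arm(commands="-0.0209 -0.0345 0 0 0 0.9; -0.0215 -0.0341 0 0 0 0.9; -0.022 -0.0338 0 0 0 0.9; -0.0225 -0.0334 0 0 0 0.9; -0.023 -0.0331 0 0 0 0.9")

```text
time_s: 9.45
position: [522.1, -1.6, 194.9]
orientation: [[1.0, -0.01, -0.002], [-0.01, -1.0, 0.0], [-0.002, -0.0, -1.0]]
force: [0.9, 0.9, -0.3]
opening: 1.0
```

Request:
jog_arm(commands="-0.0236 -0.0327 0 0 0 0.9; -0.0241 -0.0324 0 0 0 0.9; 0 0 0 0 0 0; 0 0 0 0 0 0; 0 0 0 0 0 0")

```text
time_s: 10.07
position: [477.7, 62.3, 195.4]
orientation: [[0.999, -0.043, -0.0], [-0.043, -0.999, -0.0], [-0.0, 0.0, -1.0]]
force: [-0.1, 0.8, 0.2]
opening: 1.004
```

Run:
```python
from h import *
plan((480.1,63.1,83.5,-2.3,25))
w=shot("wrist");print(pix(w,(480.1,63.1,122)),[(d["centre"],d["confidence"]) for d in r.look_for(w,"pipe_2")])
im=w["image"][:,:,::-1].copy();a=pix(w,(480.1,63.1,122))
y,x=int(a[0]),int(a[1]);c=im[max(0,y-60):y+60,x-80:x+80].copy();cv2.drawMarker(c,(80,y-max(0,y-60)),(0,255,0))
cv2.imwrite("pics/w5.png",cv2.resize(c,None,fx=3,fy=3))
```

```text
now 10.075 [477.69  62.26 195.4 ] yaw -2.459137200918261 tilt 0.029966559639798038 F [-0.08  0.85  0.18] op 1.0036401229533483
-> (480.1, 63.1, 83.5, -2.3)
    0.0005 -0.0002 0.0224 0 0 -0; 0.0005 -0.0002 0.0224 0 0 -0; 0.0005 -0.0002 0.0224 0 0 -0; 0.0004 -0.0002 0.0224 0 0 -0; 0.0005 -0.0001 0.0223 0 0 -0
[211.94 282.22] [([5.5, 256.2], 0.97), ([193.4, 283.7], 0.84), ([324.1, 273.1], 0.84), ([408.3, 450.2], 0.75)]
```

View pics/w5.png

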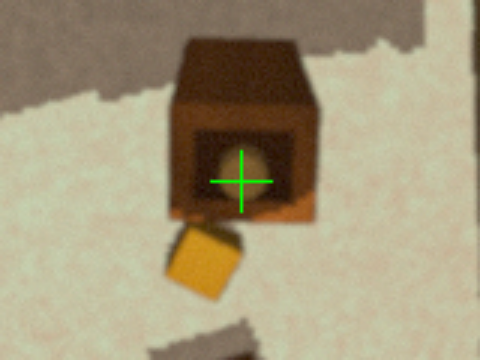

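Pipe_2 is under the gripper and the marker sits within 2 mm of its knob. Descend and grip.

Request:
jog_arm(commands="0.0005 -0.0003 0.0224 0 0 0; 0.0005 -0.0003 0.0224 0 0 0; 0.0005 -0.0003 0.0224 0 0 0; 0.0005 -0.0003 0.0224 0 0 0; 0.0005 -0.0003 0.0223 0 0 0")

```text
time_s: 10.8
position: [480.3, 64.2, 83.0]
orientation: [[0.999, -0.042, 0.0], [-0.042, -0.999, -0.0], [0.0, 0.0, -1.0]]
force: [-0.4, 0.3, -0.1]
opening: 1.003
```

Request:
jog_arm(commands="0 0 0 0 0 0; 0 0 0 0 0 0")

```text
time_s: 11.05
position: [480.3, 64.7, 84.3]
orientation: [[0.999, -0.042, 0.001], [-0.042, -0.999, 0.0], [0.001, -0.0, -1.0]]
force: [0.8, -0.4, 0.4]
opening: 1.0
```

Request:
jog_arm(commands="0 0 0 0 0 0; 0 0 0 0 0 0; 0 0 0 0 0 0; 0 0 0 0 0 0; 0 0 0 0 0 0", jaw=1)

```text
time_s: 11.68
position: [480.6, 65.0, 84.6]
orientation: [[0.999, -0.041, 0.002], [-0.041, -0.999, 0.0], [0.002, -0.0, -1.0]]
force: [0.1, -0.5, 5.2]
opening: 0.46
```

Request:
jog_arm(commands="0 0 -0.005 0 0 0; 0 0 -0.015 0 0 0; 0 0 -0.02 0 0 0; 0 0 -0.02 0 0 0; 0 0 0 0 0 0")

```text
time_s: 12.3
position: [481.0, 65.0, 145.6]
orientation: [[0.999, -0.041, 0.004], [-0.041, -0.999, 0.001], [0.004, -0.001, -1.0]]
force: [0.4, -0.6, -1.8]
opening: 0.459
```

Run:
```python
from h import *
plan((560,63,143,0,30),(634,-77.8,143,3.8,30),(634,-77.8,110,3.8,15))
w=shot("wrist");cv2.imwrite("pics/w6.png",w["image"][:,:,::-1])
```

```text
now 12.3 [481.05  65.03 145.61] yaw -2.358239902242242 tilt 0.22140308915462406 F [ 0.4  -0.6  -1.82] op 0.45905626625115364
-> (560, 63, 143, 0)
    0.0263 -0.0004 0.0009 0 0 -0.8; 0.0263 -0 0.0009 0 0 -0.8; 0.0264 0.0003 0.0008 0 0 -0.8
-> (634, -77.8, 143, 3.8)
    0.0123 0.0235 0 0 0 -0.6; 0.0121 0.0236 0 0 0 -0.6; 0.0118 0.0237 0 0 0 -0.6; 0.0116 0.0238 0 0 0 -0.6; 0.0113 0.024 0 0 0 -0.6
    0.011 0.0241 0 0 0 -0.6
-> (634, -77.8, 110, 3.8)
    0 -0 0.011 0 0 -0.1; 0 -0 0.011 0 0 -0.1; 0 -0 0.011 0 0 -0.1
```

View pics/w6.png

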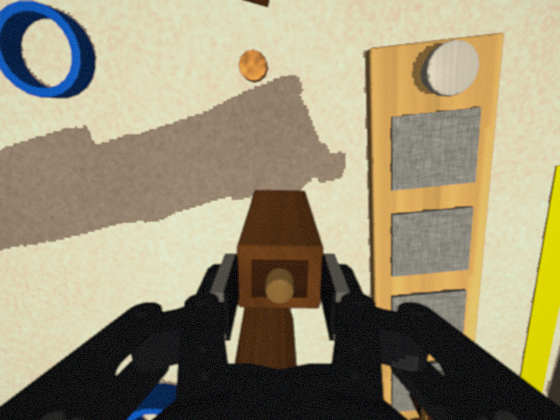

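Pipe_2 is held square, with its knob at (285,279). Carrying it to pad_c.

Request:
jog_arm(commands="0.0263 -0.0004 0 0 0 -0.8; 0.0263 0 0 0 0 -0.8; 0.0264 0.0003 0 0 0 -0.8; 0.0123 0.0235 0 0 0 -0.6; 0.0121 0.0236 0 0 0 -0.6")

```text
time_s: 12.98
position: [583.1, 15.4, 142.5]
orientation: [[1.0, 0.023, -0.002], [0.023, -1.0, -0.0], [-0.002, 0.0, -1.0]]
force: [0.1, -0.3, -1.2]
opening: 0.458
```

Request:
jog_arm(commands="0.0118 0.0237 0 0 0 -0.6; 0.0116 0.0238 0 0 0 -0.6; 0.0113 0.024 0 0 0 -0.7; 0.011 0.0241 0 0 0 -0.7; 0 0 0.012 0 0 0")

```text
time_s: 13.6
position: [633.4, -81.2, 131.0]
orientation: [[0.998, 0.063, 0.001], [0.063, -0.998, -0.002], [0.001, 0.002, -1.0]]
force: [-0.7, 0.2, -1.3]
opening: 0.458
```

Request:
jog_arm(commands="0 0 0.01 0 0 0; 0 0 0.006 0 0 0; 0 0 0 0 0 0; 0 0 0 0 0 0")

```text
time_s: 14.1
position: [633.0, -77.5, 116.1]
orientation: [[0.998, 0.068, 0.001], [0.068, -0.998, 0.0], [0.001, -0.0, -1.0]]
force: [-0.7, 0.0, -0.8]
opening: 0.462
```

```bash
python3 -c "
from h import *
plan((634,-77.2,107.5,3.8,10))"
```

```text
now 14.1 [632.99 -77.47 116.12] yaw 3.8917656287980806 tilt 0.031360098795303645 F [-0.73  0.02 -0.82] op 0.4623632671008865
-> (634, -77.2, 107.5, 3.8)
    0.001 -0.0002 0.0086 0 0 0.1
```

Request:
jog_arm(commands="0.001 0 0.003 0 0 0; 0 0 0.003 0 0 0; 0 0 0.002 0 0 0; 0 0 0 0 0 0; 0 0 0 0 0 0")

```text
time_s: 14.72
position: [633.8, -77.9, 107.9]
orientation: [[0.998, 0.067, 0.0], [0.067, -0.998, 0.0], [0.0, -0.0, -1.0]]
force: [0.2, 0.3, -1.4]
opening: 0.463
```

Request:
jog_arm(commands="0 0 0.001 0 0 0; 0 0 0 0 0 0")

```text
time_s: 14.98
position: [633.8, -77.9, 106.8]
orientation: [[0.998, 0.067, 0.0], [0.067, -0.998, 0.0], [0.0, -0.0, -1.0]]
force: [0.1, -0.3, -1.5]
opening: 0.461
```

Request:
jog_arm(commands="0 0 0.0008 0 0 0; 0 0 0 0 0 0")

```text
time_s: 15.22
position: [633.9, -78.0, 106.7]
orientation: [[0.998, 0.067, 0.0], [0.067, -0.998, -0.0], [0.0, 0.0, -1.0]]
force: [-2.6, -0.8, 3.9]
opening: 0.459
```

Contact. Releasing and rising.

Request:
jog_arm(commands="0 0 -0.0004 0 0 0; 0 0 0 0 0 0; 0 0 0 0 0 0; 0 0 0 0 0 0; 0 0 0 0 0 0", jaw=-1)

```text
time_s: 15.85
position: [633.8, -77.9, 106.4]
orientation: [[0.998, 0.067, -0.0], [0.067, -0.998, 0.0], [-0.0, -0.0, -1.0]]
force: [0.7, 0.4, -0.5]
opening: 0.998
```

Request:
jog_arm(commands="0 0 -0.01 0 0 0; 0 0 -0.03 0 0 0; 0 0 -0.04 0 0 0; 0 0 -0.035 0 0 0; 0 0 0 0 0 0")

```text
time_s: 16.48
position: [636.1, -77.9, 225.6]
orientation: [[0.998, 0.067, 0.007], [0.067, -0.998, -0.001], [0.007, 0.001, -1.0]]
force: [0.9, 0.3, -0.5]
opening: 0.999
```

Run:
```python
from h import *
plan((464,-74,220,17,45))
```

```text
now 16.475 [636.14 -77.86 225.57] yaw 3.84485259540441 tilt 0.4295262330611858 F [ 0.9   0.26 -0.49] op 0.9992108100031545
-> (464, -74, 220, 17)
    -0.0429 -0.0038 0.0014 0 0 -3.3; -0.0426 -0.0063 0.0014 0 0 -3.3; -0.0421 -0.0088 0.0014 0 0 -3.3; -0.0416 -0.0112 0.0014 0 0 -3.3
```

Request:
jog_arm(commands="-0.0426 -0.0038 0 0 0 -3.3; -0.0424 -0.0063 0 0 0 -3.3; -0.0419 -0.0088 0 0 0 -3.3; -0.0414 -0.0112 0 0 0 -3.3; 0 0 0 0 0 0")

```text
time_s: 17.1
position: [458.5, -74.3, 221.0]
orientation: [[0.956, 0.293, -0.004], [0.293, -0.956, -0.001], [-0.004, -0.0, -1.0]]
force: [1.1, -0.3, -0.2]
opening: 0.999
```

Request:
jog_arm(commands="0 0 0 0 0 0; 0 0 0 0 0 0")

```text
time_s: 17.35
position: [463.7, -73.8, 221.4]
orientation: [[0.956, 0.293, 0.001], [0.293, -0.956, 0.0], [0.001, -0.0, -1.0]]
force: [0.8, 0.4, 0.3]
opening: 1.001
```

Run:
```python
from h import *
plan((464,-74,113.5,17,25))
w=shot("wrist");a=pix(w,(464,-74,152));print(a)
im=w["image"][:,:,::-1].copy();cv2.drawMarker(im,(int(round(a[1])),int(round(a[0]))),(0,255,0),cv2.MARKER_CROSS,12)
cv2.imwrite("pics/w7.png",im)
```

```text
now 17.35 [463.69 -73.83 221.35] yaw 17.044953538320726 tilt 0.05495411621236491 F [0.77 0.35 0.31] op 1.0011997256482794
-> (464, -74, 113.5, 17)
    0 0.0001 0.0216 0 0 0; 0.0001 0 0.0216 0 0 0; 0 0.0001 0.0216 0 0 0; 0.0001 0 0.0215 0 0 0; 0 0.0001 0.0216 0 0 0
[215.06 279.32]
```

View pics/w7.png

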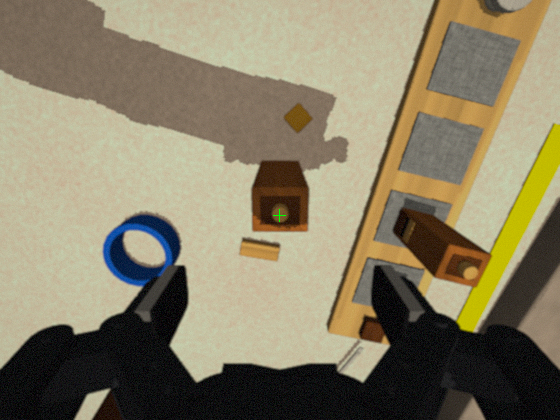

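Pipe_3's knob is under the marker at (215,279). Pipe_1 on pad_d seems to be hidden behind the finger, so I'll check it in the scene camera.

Run:
```python
from h import *
for n in("scene","top"):
    s=shot(n);print(n,[(np.array(d["centre"]),round(d["confidence"],2)) for d in r.look_for(s,"pipe_1")],"exp p1",pix(s,(639.8,-167.2,65)),"p2",pix(s,(634,-77.8,80)))
    cv2.imwrite(f"pics/{n}8.png",s["image"][:,:,::-1])
```

```text
scene [(array([180.2, 179.6]), 0.97), (array([190.5, 217.6]), 0.81), (array([133.3, 268.2]), 0.77), (array([194.2, 430.4]), 0.73)] exp p1 [179.26 176.47] p2 [191.71 215.98]
top [(array([253.3, 167.2]), 0.88), (array([259.3, 325. ]), 0.74), (array([172. , 380.3]), 0.65), (array([173.1, 334.7]), 0.65)] exp p1 [175.09 378.05] p2 [174.81 335.56]
```

View pics/scene8.png

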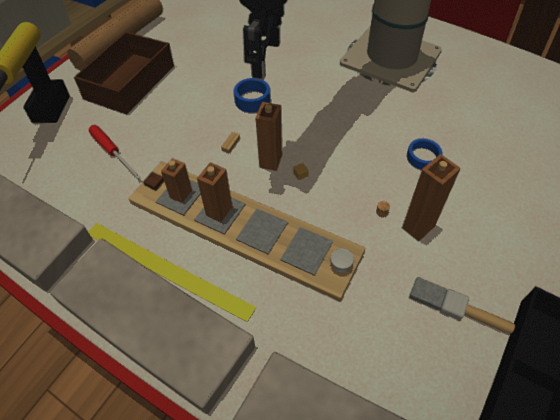

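Both placed pipes stand upright on their pads, at about (180,178) and (190,216). Gripping pipe_3.

Request:
jog_arm(commands="0 0 0.0216 0 0 0; 0 0 0.0216 0 0 0; 0 0 0.0216 0 0 0; 0 0 0.0215 0 0 0; 0 0 0.0216 0 0 0")

```text
time_s: 18.23
position: [462.9, -73.9, 112.8]
orientation: [[0.956, 0.293, 0.0], [0.293, -0.956, 0.0], [0.0, 0.0, -1.0]]
force: [0.6, -0.6, 0.3]
opening: 1.0
```

Request:
jog_arm(commands="0 0 0 0 0 0; 0 0 0 0 0 0")

```text
time_s: 18.48
position: [463.0, -73.8, 114.0]
orientation: [[0.956, 0.293, 0.001], [0.293, -0.956, 0.0], [0.001, 0.0, -1.0]]
force: [0.2, 0.1, 1.0]
opening: 1.002
```

Request:
jog_arm(commands="0 0 0 0 0 0; 0 0 0 0 0 0; 0 0 0 0 0 0; 0 0 0 0 0 0; 0 0 0 0 0 0", jaw=1)

```text
time_s: 19.1
position: [463.2, -74.0, 114.4]
orientation: [[0.956, 0.293, 0.002], [0.293, -0.956, -0.0], [0.001, 0.001, -1.0]]
force: [-0.4, 0.5, 6.9]
opening: 0.52
```

Request:
jog_arm(commands="0 0 -0.005 0 0 0; 0 0 -0.015 0 0 0; 0 0 -0.02 0 0 0; 0 0 -0.02 0 0 0; 0 0 0 0 0 0")

```text
time_s: 19.73
position: [463.5, -74.0, 174.7]
orientation: [[0.956, 0.293, 0.003], [0.293, -0.956, -0.0], [0.003, 0.001, -1.0]]
force: [-0.3, -0.3, -2.2]
opening: 0.521
```

Run:
```python
from h import *
plan((628.2,11.8,174,3.8,30),(628.2,11.8,142,3.8,12))
```

```text
now 19.725 [463.46 -74.05 174.67] yaw 17.035997899692468 tilt 0.1780886017088981 F [-0.28 -0.32 -2.16] op 0.520722777431641
-> (628.2, 11.8, 174, 3.8)
    0.0261 -0.0048 0.0001 0 0 1.9; 0.0259 -0.0057 0.0001 0 0 1.9; 0.0257 -0.0066 0.0001 0 0 1.9; 0.0255 -0.0074 0.0001 0 0 1.9; 0.0252 -0.0082 0.0001 0 0 1.9
    0.025 -0.0091 0.0001 0 0 1.9; 0.0246 -0.0099 0.0001 0 0 1.9
-> (628.2, 11.8, 142, 3.8)
    0 0 0.0107 0 0 -0; 0 0 0.0106 0 0 -0; 0 0 0.0107 0 0 -0
```

Request:
jog_arm(commands="0.0261 -0.0048 0 0 0 1.9; 0.0259 -0.0057 0 0 0 1.9; 0.0257 -0.0066 0 0 0 1.9; 0.0255 -0.0074 0 0 0 1.9; 0.0252 -0.0082 0 0 0 1.9")

```text
time_s: 20.35
position: [580.0, -12.3, 172.2]
orientation: [[0.991, 0.13, -0.002], [0.13, -0.991, -0.0], [-0.002, 0.0, -1.0]]
force: [-0.4, 0.2, -1.3]
opening: 0.521
```

Request:
jog_arm(commands="0.025 -0.0091 0 0 0 1.9; 0.0246 -0.0099 0 0 0 1.9; 0 0 0 0 0 0; 0 0 0.012 0 0 0; 0 0 0.012 0 0 0")

```text
time_s: 20.98
position: [625.8, 11.0, 148.0]
orientation: [[0.998, 0.065, -0.002], [0.065, -0.998, -0.001], [-0.002, 0.001, -1.0]]
force: [-0.2, 1.1, -2.2]
opening: 0.519
```

Request:
jog_arm(commands="0 0 0.005 0 0 0; 0 0 0 0 0 0; 0 0 0 0 0 0")

```text
time_s: 21.35
position: [627.4, 12.0, 144.9]
orientation: [[0.998, 0.065, 0.001], [0.065, -0.998, 0.0], [0.001, -0.0, -1.0]]
force: [0.3, -0.2, -2.3]
opening: 0.519
```

Run:
```python
from h import *
plan((628.2,11.8,137,3.8,12))
```

```text
now 21.35 [627.45  11.96 144.87] yaw 3.7465891030440828 tilt 0.04048567400924277 F [ 0.26 -0.25 -2.34] op 0.5193950225767995
-> (628.2, 11.8, 137, 3.8)
    0.0007 0.0002 0.0079 0 0 -0.1
```

Contact is expected at a TCP height of about 136.5.

Request:
jog_arm(commands="0.0007 0 0.003 0 0 0; 0 0 0.003 0 0 0; 0 0 0.001 0 0 0; 0 0 0 0 0 0; 0 0 0 0 0 0")

```text
time_s: 21.98
position: [628.0, 12.0, 137.6]
orientation: [[0.998, 0.065, 0.0], [0.065, -0.998, 0.0], [0.0, -0.0, -1.0]]
force: [-0.0, -0.5, -2.0]
opening: 0.518
```

Request:
jog_arm(commands="0 0 0.001 0 0 0; 0 0 0 0 0 0")

```text
time_s: 22.22
position: [628.0, 12.1, 136.6]
orientation: [[0.998, 0.065, 0.0], [0.065, -0.998, 0.0], [0.0, -0.0, -1.0]]
force: [-0.7, -0.3, -1.2]
opening: 0.524
```

Request:
jog_arm(commands="0 0 0.0008 0 0 0; 0 0 0 0 0 0")

```text
time_s: 22.48
position: [628.3, 12.1, 136.5]
orientation: [[0.998, 0.065, 0.001], [0.065, -0.998, -0.0], [0.001, 0.0, -1.0]]
force: [-0.8, -0.4, 4.6]
opening: 0.519
```

Request:
jog_arm(commands="0 0 -0.0004 0 0 0; 0 0 0 0 0 0; 0 0 0 0 0 0; 0 0 0 0 0 0; 0 0 0 0 0 0", jaw=-1)

```text
time_s: 23.1
position: [627.9, 12.0, 136.1]
orientation: [[0.998, 0.065, -0.0], [0.065, -0.998, 0.0], [-0.0, -0.0, -1.0]]
force: [0.9, -0.6, 0.5]
opening: 0.999
```

Request:
jog_arm(commands="0 0 -0.01 0 0 0; 0 0 -0.03 0 0 0; 0 0 -0.04 0 0 0; 0 0 -0.035 0 0 0; 0 0 0 0 0 0")

```text
time_s: 23.72
position: [630.1, 12.4, 255.2]
orientation: [[0.998, 0.065, 0.007], [0.065, -0.998, 0.001], [0.007, -0.0, -1.0]]
force: [0.3, 0.4, 0.1]
opening: 1.002
```

Run:
```python
from h import *
plan((460.3,250.2,250,-16,45))
```

```text
now 23.725 [630.11  12.45 255.17] yaw 3.745680857832644 tilt 0.4259313901515631 F [0.32 0.38 0.1 ] op 1.001892883628619
-> (460.3, 250.2, 250, -16)
    -0.022 -0.0355 0.0007 0 0 2.8; -0.0237 -0.0344 0.0007 0 0 2.8; -0.0253 -0.0332 0.0008 0 0 2.8; -0.0269 -0.0319 0.0007 0 0 2.8; -0.0285 -0.0305 0.0008 0 0 2.8
    -0.0299 -0.0291 0.0007 0 0 2.8; -0.0313 -0.0275 0.0008 0 0 2.8
```

Request:
jog_arm(commands="-0.022 -0.0355 0 0 0 2.8; -0.0235 -0.0344 0 0 0 2.8; -0.0251 -0.0332 0 0 0 2.8; -0.0267 -0.0319 0 0 0 2.8; -0.0283 -0.0305 0 0 0 2.8")

```text
time_s: 24.35
position: [506.1, 182.7, 250.7]
orientation: [[0.984, -0.18, -0.001], [-0.18, -0.984, -0.0], [-0.001, 0.0, -1.0]]
force: [0.5, -0.6, 0.1]
opening: 1.004
```

Request:
jog_arm(commands="-0.0299 -0.0291 0 0 0 2.8; -0.0313 -0.0275 0 0 0 2.8; 0 0 0 0 0 0; 0 0 0 0 0 0; 0 0 0 0 0 0")

```text
time_s: 24.98
position: [459.6, 248.2, 250.9]
orientation: [[0.961, -0.275, -0.0], [-0.275, -0.961, -0.001], [0.0, 0.001, -1.0]]
force: [-0.6, -0.7, -0.2]
opening: 1.004
```

Run:
```python
from h import *
plan((460.3,250.4,143.5,-16,25))
w=shot("wrist");a=pix(w,(460.3,250.4,182));print(a)
im=w["image"][:,:,::-1].copy();cv2.drawMarker(im,(int(round(a[1])),int(round(a[0]))),(0,255,0),cv2.MARKER_CROSS,12)
cv2.imwrite("pics/w9.png",im)
```

```text
now 24.975 [459.64 248.22 250.85] yaw -15.979618608481273 tilt 0.05011072479600108 F [-0.56 -0.73 -0.19] op 1.0039680827516024
-> (460.3, 250.4, 143.5, -16)
    0 -0.0005 0.0215 0 0 0; 0 -0.0004 0.0215 0 0 0; 0 -0.0005 0.0215 0 0 0; 0 -0.0004 0.0214 0 0 0; 0 -0.0005 0.0215 0 0 0
[212.21 279.22]
```

View pics/w9.png

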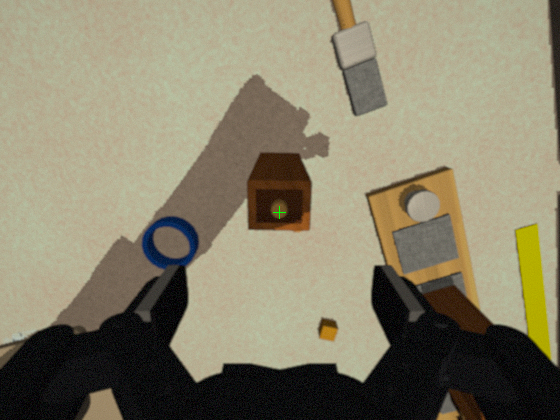

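The marker is within about 1 mm of pipe_4's knob at (209,279), and the pipe is square to the jaws. Gripping it.

Request:
jog_arm(commands="0 -0.0006 0.0215 0 0 0; 0 -0.0006 0.0215 0 0 0; 0 -0.0006 0.0215 0 0 0; 0 -0.0006 0.0214 0 0 0; 0 -0.0005 0.0215 0 0 0")

```text
time_s: 25.65
position: [460.4, 251.6, 143.0]
orientation: [[0.961, -0.275, 0.0], [-0.275, -0.961, -0.0], [0.0, 0.0, -1.0]]
force: [-0.2, 0.4, 0.6]
opening: 1.002
```

Request:
jog_arm(commands="0 0 0 0 0 0; 0 0 0 0 0 0")

```text
time_s: 25.9
position: [460.4, 252.3, 144.3]
orientation: [[0.962, -0.274, 0.001], [-0.274, -0.962, 0.0], [0.001, -0.001, -1.0]]
force: [0.3, 1.0, 0.7]
opening: 1.003
```

Request:
jog_arm(commands="0 0 0 0 0 0; 0 0 0 0 0 0; 0 0 0 0 0 0; 0 0 0 0 0 0; 0 0 0 0 0 0", jaw=1)

```text
time_s: 26.52
position: [460.4, 252.8, 144.8]
orientation: [[0.962, -0.273, 0.002], [-0.273, -0.962, 0.001], [0.002, -0.001, -1.0]]
force: [-0.6, -0.1, 4.9]
opening: 0.577
```

Request:
jog_arm(commands="0 0 -0.005 0 0 0; 0 0 -0.015 0 0 0; 0 0 -0.02 0 0 0; 0 0 -0.03 0 0 0; 0 0 0 0 0 0")

```text
time_s: 27.15
position: [461.2, 253.6, 216.3]
orientation: [[0.962, -0.273, 0.005], [-0.273, -0.962, 0.003], [0.004, -0.004, -1.0]]
force: [0.3, -0.2, -3.2]
opening: 0.576
```

Run:
```python
from h import *
plan((540,200,214,-6,30),(622.3,101.8,214,3.8,30))
```

```text
now 27.15 [461.19 253.62 216.3 ] yaw -15.850446520782224 tilt 0.3247810224035422 F [ 0.25 -0.19 -3.2 ] op 0.5755023794631339
-> (540, 200, 214, -6)
    0.0226 0.0075 0.0006 0 0 -2.5; 0.0223 0.0085 0.0006 0 0 -2.5; 0.0219 0.0095 0.0005 0 0 -2.5; 0.0214 0.0104 0.0006 0 0 -2.5
-> (622.3, 101.8, 214, 3.8)
    0.0184 0.0179 -0 0 0 -1.9; 0.0178 0.0184 -0 0 0 -1.9; 0.0171 0.019 -0 0 0 -1.9; 0.0165 0.0196 -0 0 0 -1.9; 0.0159 0.0201 -0 0 0 -1.9
```

Request:
jog_arm(commands="0.0226 0.0075 0 0 0 -2.5; 0.0223 0.0085 0 0 0 -2.5; 0.0219 0.0095 0 0 0 -2.5; 0.0214 0.0104 0 0 0 -2.5; 0.0184 0.0176 0 0 0 -1.9")

```text
time_s: 27.78
position: [555.0, 179.2, 212.7]
orientation: [[0.998, -0.067, -0.002], [-0.067, -0.998, -0.0], [-0.002, 0.0, -1.0]]
force: [-0.5, 0.8, -2.4]
opening: 0.58
```

Request:
jog_arm(commands="0.0178 0.0182 0 0 0 -1.9; 0.0171 0.0188 0 0 0 -1.9; 0.0165 0.0194 0 0 0 -1.9; 0.0159 0.0199 0 0 0 -1.9; 0 0 0 0 0 0")

```text
time_s: 28.4
position: [621.4, 98.6, 212.3]
orientation: [[0.998, 0.06, -0.001], [0.06, -0.998, -0.002], [-0.001, 0.002, -1.0]]
force: [-0.2, -0.4, -3.4]
opening: 0.572
```

Request:
jog_arm(commands="0 0 0.012 0 0 0; 0 0 0.012 0 0 0; 0 0 0.012 0 0 0; 0 0 0 0 0 0; 0 0 0 0 0 0")

```text
time_s: 29.02
position: [621.0, 102.1, 177.9]
orientation: [[0.998, 0.064, 0.0], [0.064, -0.998, 0.0], [0.0, -0.0, -1.0]]
force: [0.6, -0.6, -2.8]
opening: 0.57
```

Run:
```python
from h import *
plan((622.3,102.8,168,3.8,12))
```

```text
now 29.025 [621.04 102.13 177.86] yaw 3.669204416598041 tilt 0.026328214644978327 F [ 0.58 -0.6  -2.84] op 0.5701028817539905
-> (622.3, 102.8, 168, 3.8)
    0.0013 -0.0006 0.0099 0 0 -0.1
```

Request:
jog_arm(commands="0.0013 -0.0006 0.004 0 0 0; 0 0 0.004 0 0 0; 0 0 0.002 0 0 0; 0 0 0 0 0 0; 0 0 0 0 0 0")

```text
time_s: 29.65
position: [622.2, 102.5, 167.8]
orientation: [[0.998, 0.064, 0.0], [0.064, -0.998, 0.0], [0.0, -0.0, -1.0]]
force: [-0.4, -0.2, -2.3]
opening: 0.576
```

Request:
jog_arm(commands="0 0 0.001 0 0 0; 0 0 0 0 0 0")

```text
time_s: 29.9
position: [622.3, 102.5, 166.9]
orientation: [[0.998, 0.064, 0.0], [0.064, -0.998, 0.0], [0.0, -0.0, -1.0]]
force: [0.5, 0.1, -1.1]
opening: 0.575
```

Request:
jog_arm(commands="0 0 0.0008 0 0 0; 0 0 0 0 0 0")

```text
time_s: 30.15
position: [622.5, 102.5, 166.8]
orientation: [[0.998, 0.064, 0.001], [0.064, -0.998, -0.0], [0.001, 0.0, -1.0]]
force: [-1.3, -0.8, 4.8]
opening: 0.572
```

Contact. I'll release, rise, back away and check all four pipes.

Request:
jog_arm(commands="0 0 -0.0004 0 0 0; 0 0 0 0 0 0; 0 0 0 0 0 0; 0 0 0 0 0 0; 0 0 0 0 0 0", jaw=-1)

```text
time_s: 30.78
position: [622.1, 102.6, 166.3]
orientation: [[0.998, 0.064, -0.0], [0.064, -0.998, 0.0], [-0.0, -0.0, -1.0]]
force: [-0.3, -0.6, -0.5]
opening: 1.001
```

Request:
jog_arm(commands="0 0 -0.01 0 0 0; 0 0 -0.03 0 0 0; 0 0 -0.04 0 0 0; 0 0 -0.035 0 0 0; 0 0 0 0 0 0")

```text
time_s: 31.4
position: [624.1, 103.3, 285.5]
orientation: [[0.998, 0.064, 0.007], [0.064, -0.998, 0.002], [0.007, -0.001, -1.0]]
force: [0.5, -0.3, -0.9]
opening: 0.999
```

Request:
jog_arm(commands="-0.045 -0.02 0 0 0 0; -0.045 -0.03 0 0 0 0; -0.045 -0.03 0 0 0 0; 0 -0.04 0 0 0 0; 0 0 0 0 0 0")

```text
time_s: 32.02
position: [478.2, 217.2, 281.4]
orientation: [[0.998, 0.07, -0.0], [0.07, -0.998, 0.002], [-0.0, -0.002, -1.0]]
force: [-0.2, -1.0, -0.7]
opening: 1.0
```

Request:
jog_arm(commands="0 0 0 0 0 0; 0 0 0 0 0 0; 0 0 0 0 0 0")

```text
time_s: 32.4
position: [480.1, 212.6, 281.1]
orientation: [[0.998, 0.062, -0.0], [0.062, -0.998, -0.0], [-0.0, 0.0, -1.0]]
force: [-0.1, 0.8, 0.7]
opening: 1.0
```

Run:
```python
from h import *
print(r.sense()["position"])
B=[(622.2,101.8,170,25.5,21),(628,11.8,140,23,19),(634,-77.8,110,20.5,17),(639.8,-167.2,80,18,15)]
out=[]
for n in("top","scene"):
    w=shot(n);im=cv2.resize(w["image"][:,:,::-1],None,fx=3,fy=3,interpolation=cv2.INTER_CUBIC)
    pp=[]
    for x,y,h,ax,ay in B:
        t=np.radians(3.8);c,s=np.cos(t),np.sin(t)
        for z,a_,b_ in((22,38,33),(22+h,ax,ay)):
            q=np.array([pix(w,(x+c*a*a_-s*b*b_,y+s*a*a_+c*b*b_,z))[::-1] for a,b in((1,1),(1,-1),(-1,-1),(-1,1))])*3+1
            cv2.polylines(im,[np.round(q).astype(np.int32)],1,(0,255,0) if z>22 else (255,255,0),1); pp.append(q)
    pp=np.vstack(pp);lo=(pp.min(0)-30).astype(int);hi=(pp.max(0)+30).astype(int)
    c=im[max(0,lo[1]):hi[1],max(0,lo[0]):hi[0]]
    print(n,c.shape);f=min(1,800/c.shape[1],600/c.shape[0]);cv2.imwrite(f"pics/{n}f.png",cv2.resize(c,None,fx=f,fy=f))
```

```text
[480.08 212.62 281.12]
top (221, 541, 3)
scene (411, 593, 3)
```

View pics/topf.png

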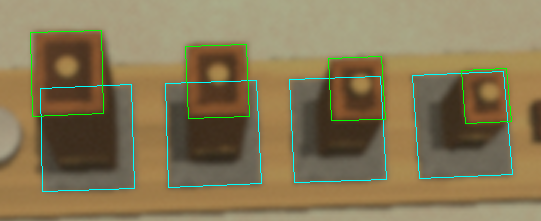

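View pics/scenef.png

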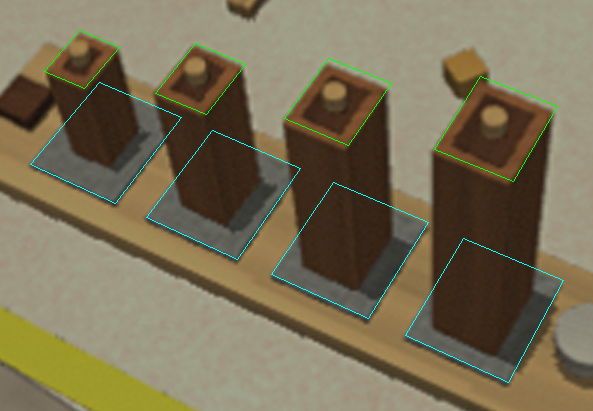

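All four tops match their predicted outlines to about 1–2 mm in both views. Every pipe is upright and square, the tallest is next to the steel knob, and the gripper is clear. Handing in.

```bash
python3 -c "
from rig import r
print(r.sense()['time_s'],r.finish_job())"
```

```text
the job is handed in; nothing more can be done
32.5 None
```

I picked up the four pipes one at a time and stood them on the pads in order from the steel knob: pipe_4 on pad_a, pipe_3 on pad_b, pipe_2 on pad_c and pipe_1 on pad_d. I lowered each one to light contact (about 4–9 N) and released it. The job was handed in at 32.5 s.

**Last checks:** the top and scene pictures, with the predicted outlines drawn over them, showed all four pipes upright and square. Each was within about 1–2 mm of its pad centre. The gripper was open and more than 150 mm away. No check failed.

**Disagreement:** the top and scene cameras put the pads about 2–3 mm apart along x. I used the average, which is well inside the 12 mm tolerance.

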